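# Set out the stirring bench

### The arm

A 6-joint arm with a two-finger parallel gripper is mounted at the origin on the work surface. World frame = base frame: x ahead of the robot, y to its left, z up, the work surface at z = 0. Lengths are in mm, angles in degrees, forces in N, time in s.
With the tool pointing down it reaches from about 400 to 825 mm from the base axis. Payload 7 kg.
Tool frame: the origin (TCP) lies on the centre line of the jaws, within the pads' length; the fingertips stand 11 mm ahead of it and the grasp point (between the pads) lies 8 mm behind it; z points along the fingers, y is the line along which they close (so a half turn about z gives the same grasp; the last joint's range is limited). The gripper opens to 85 mm and grips with 20 to 120 N. Pads are 22 mm wide; open, the fingers measure 114 mm over their backs; the gripper's body (76 mm by 85 mm) begins 54 mm behind the grasp point. The pads swing forward as they close: fully open they stand 13 mm farther back than shut.
Start: joints at [-56.889, 20.546, 0.682, 0, -70.136, -16.507], TCP at [192.862, -646.838, 242.302] pointing down, gripper open.
Joint ranges: [-176.03, 176.03], [-82.01, 121.73], [-58.28, 71.71], [-173.87, 95.51], [-174.79, -0.11], [-173.66, 173.66]. Speed limits (degrees/s): [136.94, 136.94, 172.46, 180, 180, 180].

### API

Orientations are given as [roll, pitch, yaw] about the fixed x, y, z axes, in that order (R = Rz(yaw) Ry(pitch) Rx(roll)).
In Python, from rig import robot gives the robot as it stands.
- The arm moves only by the tool step_arm, never from a script. Its argument "deltas" is one flat list of numbers, 7 for each row, row after row: the shift along the tool's x, y, z normalised to -1 to 1, where 1 is 0.3 m, then the turn, a rotation vector about the tool's x, y, z normalised to -1 to 1, where 1 is 45 degrees, then the closure, from -1 (fully open) to 1 (shut). A call has 1 to 8 rows; each row is the pose to reach, as a shift and turn from the pose commanded when the call began, along the tool's axes at that moment; what a row does not reach only later rows make up. A row lasts 1/10 s, in which the tool goes at most 50 mm and 8.59 degrees, less where a joint would pass 70% of its speed; a pose out of reach is approached as far as the arm can. A call with a number of a shift or a turn outside -1 to 1 is refused whole. A call with a gripper value outside its range is refused whole. The fingers move at their own pace and stop on an object; "squeeze" is the grip in N (left out, the last holds). Time passes only in rows, so rows that repeat a pose let the fingers close. It gives the time, the measured TCP pose, the force, the opening and the grip force at its end, in the units of the state.
- robot.get_obs(): the state, without advancing time (a new reading comes with each control period).
- robot.capture(name): name is "scene" or "top" or "wrist"; returns a dict with "pixels" (480x640x3 uint8, red, green, blue), "fx", "fy", "cx", "cy" (pixels), "view" (4x4, takes a point from world to camera coordinates). Camera axes: x right, y up, looking along -z (the intrinsics and any distortion apply to the point x, -y, -z); pixel columns grow to the right and rows downward; lengths in mm; the calibration is good to about 2 mm. A picture is of the moment at which its call begins. There is no depth.
- robot.job_done(): hands the job in; it is judged then, once.
The state is a dict: "clock": time; "joints": joint angles; "qvel": joint speeds; "tau": joint torques, N m; "tool_pos": TCP position; "orientation": TCP orientation; "ft_force": force on the tool from outside, world axes, zero at the start; "ft_torque": the same for the moment, N m; "finger_gap": finger opening in mm; "grasp_force": force on a finger pad.
Only numpy, scipy, OpenCV 4.12 (cv2) and the standard library are available. Lean on these libraries where they do the work, as an engineer would, in place of code of your own. Each camera call takes 0.05 s, during which the arm holds its last target. There are 200 camera calls.

### The job

Set out the bench for the next run: stand the glass beaker in the middle of the stirrer's round plate and lay its steel cover centred on top of it. On the black board, stand the tall white bottle centred on the cork mat nearer the stirrer, the squat jar centred on the mat farther from it, and the small crucible on the board exactly midway between those two, in line with them. Everything stands upright and let go at the end; leave the wash bottle where it is.

Things in the scene. Friction and masses are not known exactly. Their poses are not given: they have to be found in the camera images.
- beaker: Clear glass beaker, open at the top, straight sided, outside diameter 60 mm, height 75 mm, wall 3 mm, about 120 g. One of the five loose things standing in the row nearest the robot, in any order. Origin: centre of its underside, z up.
- cover: The beaker's cover: flat steel disc, diameter 76 mm, 5 mm thick, flat underneath, with a black upright cylindrical knob in its middle, diameter 18 mm, 30 mm tall (total height 35 mm), about 80 g. It starts lying on the bench, knob up, and simply lies on the beaker's rim, overhanging it all round. Origin: centre of its underside, z up.
- bottle: Tall white plastic screw-cap bottle: cylindrical body of diameter 52 mm up to 92 mm, then a shoulder and a cap of diameter 30 mm; total height 120 mm, about 180 g. Closed. Origin: centre of its underside, z up.
- jar: Squat amber glass jar with a black lid: body diameter 64 mm up to 46 mm, lid diameter 66 mm from 46 to 62 mm (total height 62 mm), about 200 g. Lid stays on. Origin: centre of its underside, z up.
- crucible: Small open white porcelain crucible, slightly conical: outside diameter 34 mm at the foot, 42 mm at 20 mm, 44 mm at the rim, height 42 mm, wall 3 mm, about 60 g. Origin: centre of its underside, z up.
- stirrer: White magnetic stirrer, fixed: housing 170 mm (x) by 150 mm (y) by 55 mm high, with a round white plate of diameter 120 mm on it whose flat top is 63 mm above the bench; two black knobs on the front towards the robot (-x). It stands either to the left or to the right of the black board. Origin: on the bench directly below the centre of the round plate; the housing runs from -95 to +75 mm in x.
- board: Black flat plastic board, fixed on the bench beside the stirrer: 120 mm (x) by 310 mm (y), 8 mm thick; a round cork mat near each end. Origin: centre of its underside, midway between the two mats; y runs along its length towards the mat_left end.
- mat_left: Round cork mat, diameter 80 mm, 3 mm thick, fixed on the board near its left (+y) end, 105 mm from the board's centre; its top is 11 mm above the bench. Origin: centre of its underside (on the board, 8 mm above the bench).
- mat_right: The same cork mat near the board's right (-y) end, 105 mm from the board's centre, top 11 mm above the bench. Origin: centre of its underside (on the board).
- wash_bottle: Bystander: loose wash bottle, white body of diameter 72 mm, 110 mm high, with a grey neck and bent grey spout up to 210 mm high reaching out 79 mm from the axis towards its own +x. It stands on the bench behind the gap between stirrer and board. Origin: centre of its underside, z up.
Mind the look-alikes: they are no part of the job. There is more than one size of the crucible; the job needs the middle-sized.

How it is judged:
By the outcome, as a careful person would: the job done as asked, in the order asked, and still so for the second after the job is handed in, with the robot touching nothing.
It also fails if it takes over 115 s, if anything falls off the work surface, if the arm or the gripper's body presses on something with over 40 N, if the wrist force passes 120 N, or if a joint passes its speed limit or range.

## Working session

There is one attempt and no reset: what is moved stays moved. The work goes in short steps, Python scripts to look and compute and a tool call to move; the robot and the scene stay as the last step left them, time stands still between calls to the robot, and variables do not carry over. Pictures are saved under pics/ and viewed, at most 17 in all, crops included, and the job is handed in when it is done.

Besides the shell and the picture viewer there is one more tool, called after "Call:" as a command line: name --argument value ..., lists and objects as JSON in quotes. step_arm: Moves the arm, as the interface text tells. Scaled input: -1 to 1 covers 0.3 m each way for a shift and 45 degrees each way for a turn. Its arguments: {"type":"object","properties":{"deltas":{"type":"array","items":{"type":"number","minimum":-1,"maximum":1}},"squeeze":{"type":"number"}},"required":["deltas"]}

```bash
ls; mkdir -p pics
cat > h.py <<'E'
from rig import robot
import numpy as np, cv2, pickle
def cap(n,f):
    c=robot.capture(n); cv2.imwrite(f'pics/{f}.png',c['pixels'][:,:,::-1]); pickle.dump(c,open(f'pics/{f}.pkl','wb')); return c
def load(f): return pickle.load(open(f'pics/{f}.pkl','rb'))
def ray(c,u,v,z):
    V=np.array(c['view']); R=V[:3,:3]; o=-R.T@V[:3,3]
    d=R.T@np.array([(u-c['cx'])/c['fx'],-(v-c['cy'])/c['fy'],-1]); return (o+d*(z-o[2])/d[2])
def proj(c,p):
    V=np.array(c['view']); q=V[:3,:3]@np.array(p)+V[:3,3]; return np.array([c['cx']-c['fx']*q[0]/q[2], c['cy']+c['fy']*q[1]/q[2]])
E
python3 - <<'E'
from h import *
for n in('scene','top'):
    c=cap(n,n+'0'); print({k:v for k,v in c.items() if k!='pixels'})
print(robot.get_obs())
E
```

```text
pics
{'fx': 530.4606672988831, 'fy': 530.4606672988831, 'cx': 320.5990625123893, 'cy': 238.4328172776719, 'view': array([[ 6.18692768e-02,  9.97934593e-01, -1.72841377e-02,
        -2.33037817e+01],
       [-7.76641421e-01,  5.90122675e-02,  6.27172747e-01,
         4.05446334e+02],
       [ 6.26897356e-01, -2.53791470e-02,  7.78688387e-01,
        -1.38600534e+03],
       [ 0.00000000e+00,  0.00000000e+00,  0.00000000e+00,
         1.00000000e+00]])}
{'fx': 466.69490398937313, 'fy': 466.69490398937313, 'cx': 320.52512271934614, 'cy': 250.59254039980712, 'view': array([[-1.09898241e-02, -9.99862102e-01, -1.24499586e-02,
         1.08984870e+01],
       [ 9.96781298e-01, -1.19430592e-02,  7.92742485e-02,
        -5.80662390e+02],
       [-7.94120073e-02, -1.15386759e-02,  9.96775096e-01,
        -9.84576202e+02],
       [ 0.00000000e+00,  0.00000000e+00,  0.00000000e+00,
         1.00000000e+00]])}
{'clock': 0.1, 'joints': array([-5.68879643e+01,  2.05865516e+01,  6.38131703e-01, -1.78613572e-02,
       -7.01343579e+01, -1.65064887e+01]), 'qvel': array([-0.05857642, -0.07394366,  0.02094699,  0.09100188,  0.07069885,
       -0.01863162]), 'tau': array([-4.34893605e-03, -5.84763622e+01,  2.94105130e+01,  6.95457324e+00,
       -3.22066837e-03, -1.81014542e-05]), 'tool_pos': array([ 192.75598127, -646.46022059,  241.45898172]), 'orientation': array([ 1.79915862e+02, -7.42167986e-03, -1.63400529e+02]), 'ft_force': array([-0.63190863,  0.33230361,  0.86118725]), 'ft_torque': array([ 0.03837245,  0.0047756 , -0.01315038]), 'grasp_force': 0.0, 'finger_gap': 85.52336416782316}
```

View pics/top0.png

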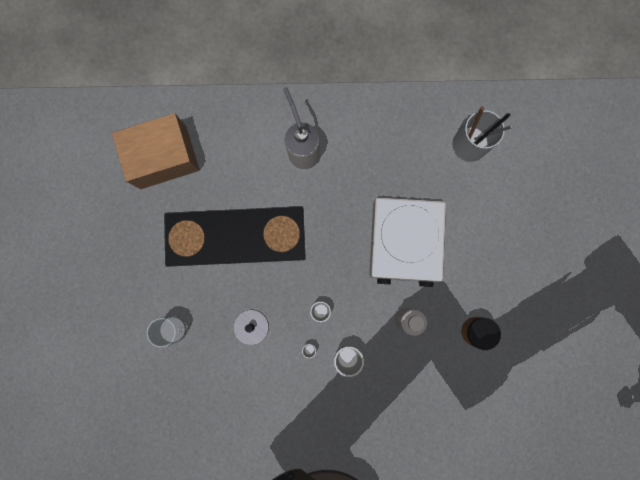

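View pics/scene0.png

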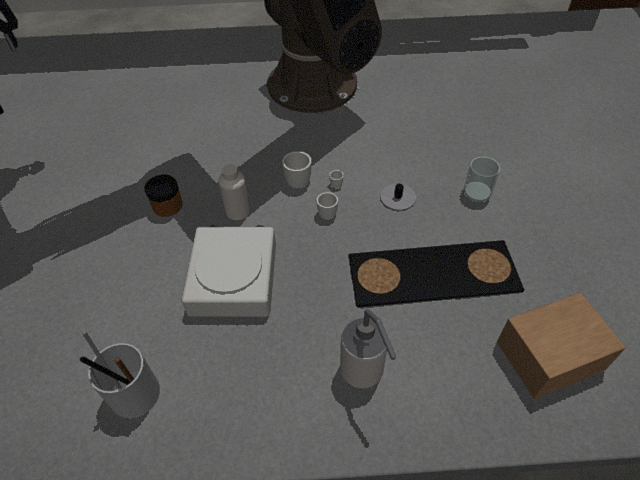

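Run:
```python
from h import *
c=load('top0'); im=c['pixels'][:,:,::-1]
a=cv2.resize(im[190:390,140:340],None,fx=4,fy=4,interpolation=cv2.INTER_CUBIC)[:600]
a=cv2.resize(im[200:350,140:340],None,fx=4,fy=4,interpolation=cv2.INTER_CUBIC); cv2.imwrite('pics/cA.png',cv2.convertScaleAbs(a,alpha=1.5))
a=cv2.resize(im[195:345,330:530],None,fx=4,fy=4,interpolation=cv2.INTER_CUBIC); cv2.imwrite('pics/cB.png',cv2.convertScaleAbs(a,alpha=1.5))
```

```text
(no output)
```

View pics/cA.png

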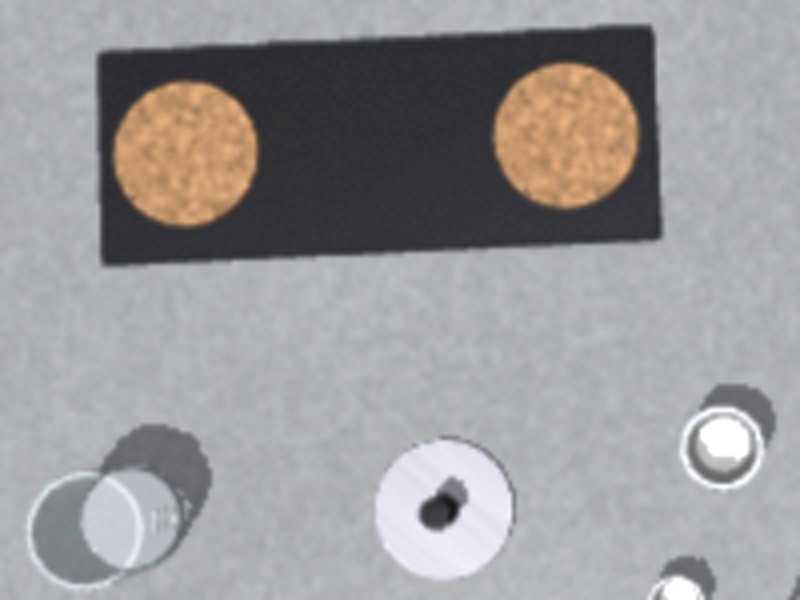

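View pics/cB.png

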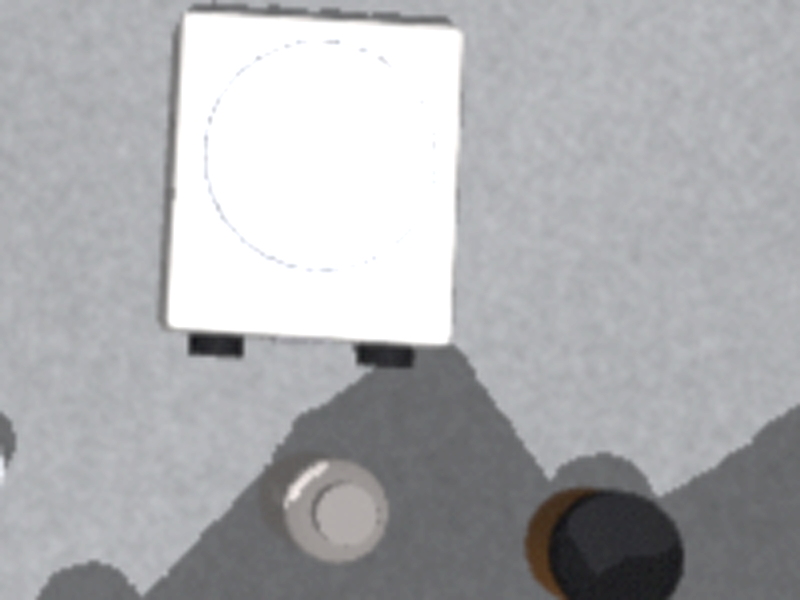

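Run:
```python
from h import *
c=load('top0')
A=lambda x,y:((x+.5)/4-.5+140,(y+.5)/4-.5+200)
B=lambda x,y:((x+.5)/4-.5+330,(y+.5)/4-.5+195)
for n,(u,v),z in [('matL',A(186,153),11),('matR',A(566,136),11),('beakrim',A(86,529),75),('beakbase',A(132,519),2),('cover',A(445,508),5),('knob',A(436,516),35),('cruc',A(722,447),42),('plate',B(320,155),63),('cap',B(347,512),120),('shoulder',B(336,511),92),('jar',B(616,547),62),('bigc',(349,361),60),('smallc',(309,351),28),('wash',(300,137),150)]:
    p=ray(c,u,v,z); print(n,p.round(1),round(np.hypot(*p[:2])))
# check via scene
s=load('scene0')
for n,p in [('matL',ray(c,*A(186,153),11)),('matR',ray(c,*A(566,136),11)),('plate',ray(c,*B(320,155),63)),('beak',ray(c,*A(86,529),75)),('jar',ray(c,*B(616,547),62)),('cap',ray(c,*B(347,512),120)),('cru',ray(c,*A(722,447),42))]: print(n,proj(s,p).round(1))
```

```text
matL [613.3 299.5  11. ] 683
matR [620.1  90.4  11. ] 627
beakrim [415.1 328.8  75. ] 530
beakbase [413.7 329.4   2. ] 529
cover [418.2 157.7   5. ] 447
knob [416.5 157.6  35. ] 445
cruc [451.4   6.3  42. ] 451
plate [ 611.2 -181.5   63. ] 638
cap [ 431.9 -179.6  120. ] 468
shoulder [ 430.3 -179.5   92. ] 466
jar [ 408.5 -326.9   62. ] 523
bigc [351.2 -51.8  60. ] 355
smallc [367.8  30.9  28. ] 369
wash [790.4  39.9 150. ] 791
matL [486.7 263. ]
matR [376.8 272.6]
plate [226.9 261. ]
beak [482.9 164.7]
jar [159.8 185.2]
cap [227.8 168.2]
cru [325.6 198. ]
```

Call:
step_arm --deltas '[-0.915, 0.735, -0.1, 0, 0, 0.369, -1, -0.915, 0.735, -0.1, 0, 0, 0.369, -1, -0.915, 0.735, -0.1, 0, 0, 0.369, -1, -0.915, 0.735, -0.1, 0, 0, 0.369, -1, -0.915, 0.735, -0.1, 0, 0, 0.369, -1, -0.915, 0.735, -0.1, 0, 0, 0.369, -1, -0.915, 0.735, -0.1, 0, 0, 0.369, -1, -0.915, 0.735, -0.1, 0, 0, 0.369, -1]'

```text
clock: 0.9
tool_pos: [395.4, -353.6, 273.0]
orientation: [-180.0, 0.1, -179.7]
ft_force: [1.0, 0.6, 0.3]
finger_gap: 85.4
grasp_force: 0.0
```

Call:
step_arm --deltas '[-0.3, 0.4, -0.2, 0, 0, 0, -1, -0.3, 0.4, -0.2, 0, 0, 0, -1, -0.3, 0.4, -0.2, 0, 0, 0, -1, -0.3, 0.4, -0.2, 0, 0, 0, -1, -0.3, 0.4, -0.2, 0, 0, 0, -1]'

```text
clock: 1.4
tool_pos: [484.0, -235.9, 332.6]
orientation: [180.0, 0.0, -179.9]
ft_force: [-0.3, -0.2, -0.0]
finger_gap: 85.5
grasp_force: 0.0
```

Run:
```python
from h import *
o=robot.get_obs(); print(o['clock'],o['tool_pos'].round(1),o['orientation'].round(2),o['joints'].round(1))
c=cap('wrist','w1'); print(o['qvel'].round(2)); V=c['view']; print(-V[:3,:3].T@V[:3,3],V[:3,:3].round(2),c['fx'])
for p in [(408.5,-327,62),(432,-179.6,120),(611.2,-181.5,63)]: print(proj(c,p))
```

```text
1.4 [ 484.  -235.9  332.6] [ 1.8000e+02  4.0000e-02 -1.7985e+02] [ -5.1   4.9  -8.   -0.  -77.1 -84.7]
[-2.43  0.04 -2.07 -0.23  0.53  1.46]
[ 417.10286234 -235.03848653  464.07281977] [[-0.    1.    0.  ]
 [-0.97 -0.   -0.26]
 [-0.26 -0.    0.97]] 389.667014793067
[230.12525557 128.50376238]
[387.24253354 155.82022762]
[370.2035432  316.81778292]
```

View pics/w1.png

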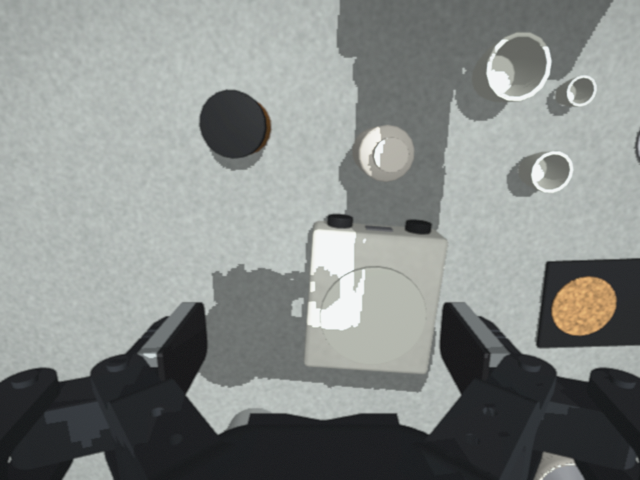

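Run:
```python
from h import *
c=load('w1'); t=np.array([484,-235.9,332.6])
for dy in(-42.7,42.7):
  for dx in (-11,11):
    for dz in (2,40): print(dy,dx,dz,proj(c,t+[dx,dy,dz]).round(1))
im=c['pixels'][280:400,180:480,::-1]; cv2.imwrite('pics/cC.png',cv2.resize(cv2.convertScaleAbs(im,alpha=1.5),None,fx=2.6,fy=2.6,interpolation=2))
```

```text
-42.7 -11 2 [201.  299.1]
-42.7 -11 40 [157.5 356.7]
-42.7 11 2 [205.7 353.9]
-42.7 11 40 [166.  426.8]
42.7 -11 2 [439.4 299.7]
42.7 -11 40 [480.8 357.4]
42.7 11 2 [434.6 354.4]
42.7 11 40 [472.3 427.5]
```

View pics/cC.png

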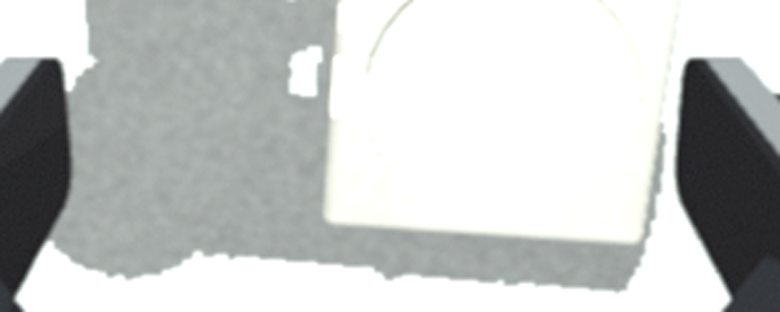

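Call:
step_arm --deltas '[0, 1, 0.2, 0, 0, 0, -1, 0, 1, 0.2, 0, 0, 0, -1, 0, 1, 0.2, 0, 0, 0, -1, 0, 1, 0.2, 0, 0, 0, -1, 0, 1, 0.2, 0, 0, 0, -1, 0, 1, 0.2, 0, 0, 0, -1, 0, 1, 0.2, 0, 0, 0, -1]'

```text
clock: 2.15
tool_pos: [481.8, 65.1, 270.3]
orientation: [-180.0, -0.2, -179.9]
ft_force: [0.8, 0.0, 0.2]
finger_gap: 85.5
grasp_force: 0.0
```

Call:
step_arm --deltas '[0.226, 0.886, 0.4, 0, 0, 0, -1, 0.226, 0.886, 0.4, 0, 0, 0, -1, 0.226, 0.886, 0.4, 0, 0, 0, -1, 0.226, 0.886, 0.4, 0, 0, 0, -1, 0.226, 0.886, 0.4, 0, 0, 0, -1, 0.226, 0.886, 0.4, 0, 0, 0, -1, 0.226, 0.886, 0.4, 0, 0, 0, -1, 0.226, 0.886, 0.4, 0, 0, 0, -1]'

```text
clock: 2.95
tool_pos: [415.0, 327.5, 150.9]
orientation: [-179.8, -0.1, -180.0]
ft_force: [0.2, -1.2, 0.1]
finger_gap: 85.6
grasp_force: 0.0
```

Run:
```python
from h import *
c=cap('wrist','w2')
o=robot.get_obs(); t=o['tool_pos']; print(o['clock'],t.round(1),o['orientation'].round(2),o['joints'].round(1),o['qvel'].round(1))
print(proj(c,(415.1,328.8,75)),proj(c,(414,329,1)), [proj(c,t+[-11,s*42.7,2]) for s in (-1,1)])
```

```text
3.0 [415.4 327.3 151.7] [-1.7991e+02 -5.0000e-02  1.7996e+02] [  59.5   11.5  -24.8    0.   -53.8 -149.5] [-1.  -1.4  0.3  0.2 -0.1 -0.4]
[323.70730474 262.24211678] [324.08561695 230.27503274] [array([199.52877279, 301.00037833]), array([438.99327367, 301.32426378])]
```

View pics/w2.png

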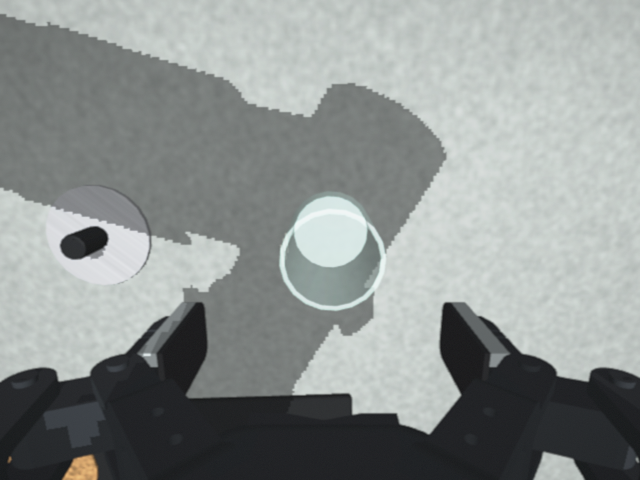

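Call:
step_arm --deltas '[0.003, 0.008, 0.15, 0, 0, 0, -1, 0.003, 0.008, 0.3, 0, 0, 0, -1, 0.003, 0.008, 0.367, 0, 0, 0, -1, 0.003, 0.008, 0.367, 0, 0, 0, -1, 0.003, 0.008, 0.367, 0, 0, 0, 1, 0.003, 0.008, 0.367, 0, 0, 0, 1, 0.003, 0.008, 0.367, 0, 0, 0, 1, 0.003, 0.008, 0.367, 0, 0, 0, 1]' --squeeze 25

```text
clock: 3.8
tool_pos: [415.4, 331.8, 44.3]
orientation: [179.9, 0.1, -180.0]
ft_force: [2.4, -2.1, 7.4]
finger_gap: 58.9
grasp_force: 27.0
```

Call:
step_arm --deltas '[0, 0, 0, 0, 0, 0, 1, 0, 0, 0, 0, 0, 0, 1, 0, 0, 0, 0, 0, 0, 1, 0, 0, 0, 0, 0, 0, 1]'

```text
clock: 4.2
tool_pos: [415.3, 331.8, 44.3]
orientation: [179.9, 0.1, -180.0]
ft_force: [2.1, -2.4, 8.4]
finger_gap: 58.8
grasp_force: 27.0
```

Call:
step_arm --deltas '[0, 0, -0.15, 0, 0, 0, 1, 0, 0, -0.3, 0, 0, 0, 1, 0, 0, -0.433, 0, 0, 0, 1, -0.06, -0.15, -0.433, 0, 0, 0, 1, -0.12, -0.3, -0.433, 0, 0, 0, 1, -0.18, -0.45, -0.433, 0, 0, 0, 1, -0.24, -0.6, -0.433, 0, 0, 0, 1, -0.3, -0.75, -0.433, 0, 0, 0, 1]' --squeeze 30

```text
clock: 5.0
tool_pos: [504.5, 104.5, 173.3]
orientation: [179.9, 0.1, -180.0]
ft_force: [1.0, 0.3, -1.4]
finger_gap: 58.9
grasp_force: 33.8
```

Call:
step_arm --deltas '[-0.06, -0.15, 0, 0, 0, 0, 1, -0.12, -0.3, 0, 0, 0, 0, 1, -0.18, -0.45, 0, 0, 0, 0, 1, -0.24, -0.6, 0, 0, 0, 0, 1, -0.3, -0.75, 0, 0, 0, 0, 1, -0.35, -0.88, 0, 0, 0, 0, 1, -0.356, -0.959, 0.0, 0, 0, 0, 1, -0.356, -0.959, 0.0, 0, 0, 0, 1]'

```text
clock: 5.8
tool_pos: [610.9, -184.5, 172.2]
orientation: [-180.0, 0.0, 179.8]
ft_force: [-0.5, 0.5, -0.8]
finger_gap: 58.7
grasp_force: 33.8
```

Run:
```python
from h import *
c=cap('wrist','w3')
o=robot.get_obs(); t=o['tool_pos']; print(o['clock'],t.round(1),o['orientation'].round(2),o['ft_force'].round(1),o['finger_gap'],o['qvel'].round(1))
print(proj(c,(611.2,-181.5,63)))
```

```text
5.85 [ 610.7 -183.1  172.3] [1.7998e+02 1.0000e-02 1.7983e+02] [-0.6  0.9 -1. ] 58.68246760982859 [ 2.1 -0.8 -0.9 -0.3  0.3 -0.9]
[326.1173703  246.32165002]
```

View pics/w3.png

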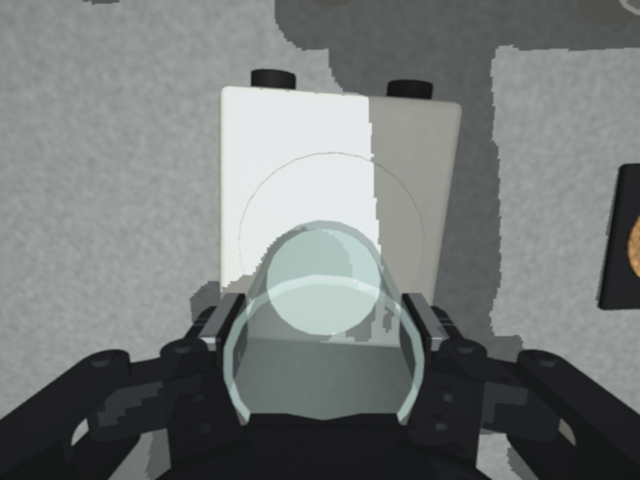

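Run:
```python
from h import *
c=load('w3')
for off in (0,3.8):
  for offv in (0,3.5):
    print(off,offv,'base',ray(c,324.5-off,278-offv,130).round(1),'plate',ray(c,331.5-off,243-offv,63).round(1), 'top/bottom edge plate', ray(c,331.5-off,152-offv,63).round(1))
```

```text
0 0 base [ 608.1 -182.8  130. ] plate [ 609.  -178.1   63. ] top/bottom edge plate [ 552.3 -178.2   63. ]
0 3.5 base [ 606.3 -182.8  130. ] plate [ 606.7 -178.1   63. ] top/bottom edge plate [ 550.2 -178.2   63. ]
3.8 0 base [ 608.1 -184.6  130. ] plate [ 609.  -180.5   63. ] top/bottom edge plate [ 552.3 -180.5   63. ]
3.8 3.5 base [ 606.3 -184.6  130. ] plate [ 606.7 -180.5   63. ] top/bottom edge plate [ 550.2 -180.5   63. ]
```

Call:
step_arm --deltas '[-0.007, 0.007, 0.1, 0, 0, 0, 1, -0.007, 0.007, 0.18, 0, 0, 0, 1, -0.007, 0.007, 0.207, 0, 0, 0, 1, -0.007, 0.007, 0.207, 0, 0, 0, 1, -0.007, 0.007, 0.207, 0, 0, 0, 1]'

```text
clock: 6.35
tool_pos: [613.9, -179.1, 111.4]
orientation: [-180.0, 0.1, -179.9]
ft_force: [0.3, 0.2, -0.9]
finger_gap: 59.0
grasp_force: 33.8
```

Run:
```python
from h import *
c=cap('wrist','w4')
o=robot.get_obs(); t=o['tool_pos']; print(o['clock'],t.round(1),o['orientation'].round(2),o['ft_force'].round(1),o['qvel'].round(1))
im=c['pixels'][130:390,180:460,::-1]; cv2.imwrite('pics/cD.png',cv2.resize(im,None,fx=2.3,fy=2.3,interpolation=2))
```

```text
6.4 [ 614.1 -179.2  111.6] [-1.7998e+02  1.3000e-01 -1.7995e+02] [-0.4  0.1 -0.6] [-0.2 -0.2  0.1 -0.1  0.2 -0. ]
```

View pics/cD.png

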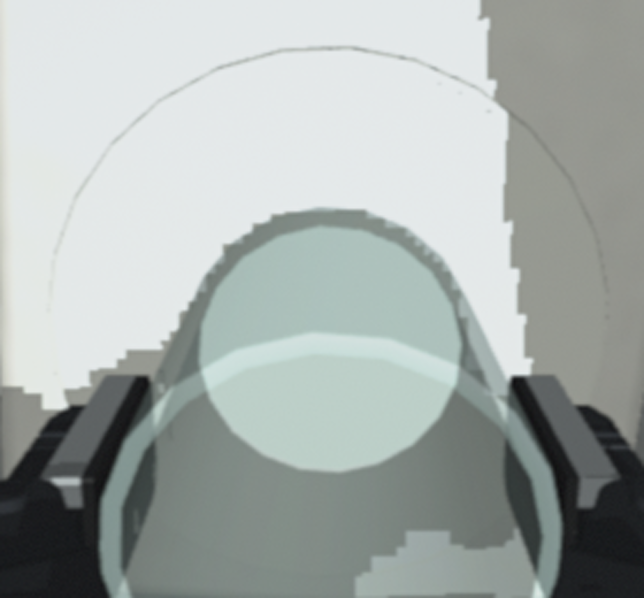

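Run:
```python
from h import *
c=load('w4'); C=lambda x,y:((x+.5)/2.3-.5+180,(y+.5)/2.3-.5+130)
for n,p,z in [('pl near',(330,47),63),('pl L',(49,310),63),('pl R',(608,310),63),('b near',(330,209),67),('in near',(330,225),70),('in far',(330,471),70),('in L',(200,348),70),('in R',(460,348),70)]: print(n,ray(c,*C(*p),z).round(1))
```

```text
pl near [ 552.4 -178.    63. ]
pl L [ 606.5 -237.2   63. ]
pl R [ 606.4 -119.3   63. ]
b near [ 583.9 -178.    67. ]
in near [ 586.5 -178.    70. ]
in far [ 640.3 -177.9   70. ]
in L [ 612.4 -204.6   70. ]
in R [ 612.3 -151.3   70. ]
```

Call:
step_arm --deltas '[0.004, 0, 0.008, 0, 0, 0, 1, 0.004, 0, 0.016, 0, 0, 0, 1, 0.004, 0, 0.016, 0, 0, 0, 1, 0.004, 0, 0.016, 0, 0, 0, -1, 0.004, 0, 0.016, 0, 0, 0, -1, 0.004, 0, 0.016, 0, 0, 0, -1, 0.004, 0, 0.016, 0, 0, 0, -1, 0.004, 0, 0.016, 0, 0, 0, -1]'

```text
clock: 7.2
tool_pos: [611.8, -179.5, 105.0]
orientation: [-180.0, -0.0, 180.0]
ft_force: [-0.8, 0.5, 0.2]
finger_gap: 85.6
grasp_force: 0.0
```

Call:
step_arm --deltas '[0, 0, -0.15, 0, 0, 0, -1, 0, 0, -0.3, 0, 0, 0, -1, 0, 0, -0.433, 0, 0, 0, -1, 0.08, 0.14, -0.433, 0, 0, 0, -1, 0.16, 0.28, -0.433, 0, 0, 0, -1, 0.24, 0.42, -0.433, 0, 0, 0, -1, 0.32, 0.56, -0.433, 0, 0, 0, -1, 0.4, 0.7, -0.433, 0, 0, 0, -1]'

```text
clock: 8.0
tool_pos: [490.8, 31.7, 235.2]
orientation: [180.0, 0.0, 180.0]
ft_force: [0.4, 0.7, 0.1]
finger_gap: 85.9
grasp_force: 0.0
```

Call:
step_arm --deltas '[0.246, 0.43, 0.38, 0, 0, 0, -1, 0.246, 0.43, 0.38, 0, 0, 0, -1, 0.246, 0.43, 0.38, 0, 0, 0, -1, 0.246, 0.43, 0.38, 0, 0, 0, -1, 0.246, 0.43, 0.38, 0, 0, 0, -1, 0.246, 0.43, 0.38, 0, 0, 0, -1]'

```text
clock: 8.6
tool_pos: [417.8, 159.9, 121.0]
orientation: [-180.0, -0.0, -179.9]
ft_force: [-0.2, 0.7, 0.6]
finger_gap: 85.2
grasp_force: 0.0
```

Run:
```python
from h import *
c=cap('wrist','w5')
o=robot.get_obs(); t=o['tool_pos']; print(o['clock'],t.round(1),o['orientation'].round(2),o['qvel'].round(1))
im=c['pixels'][100:390,180:460,::-1]; cv2.imwrite('pics/cE.png',cv2.resize(im,None,fx=2,fy=2,interpolation=2))
c=load('w2'); print(ray(c,98.5,235,5),ray(c,72,246,35))
```

```text
8.65 [418.5 159.7 121.5] [ 1.8000e+02  2.0000e-02 -1.7994e+02] [-1.3 -0.4  0.6  0.1  0.1  0. ]
[416.78107705 163.31073467   5.        ] [416.88852838 162.57503651  35.        ]
```

View pics/cE.png

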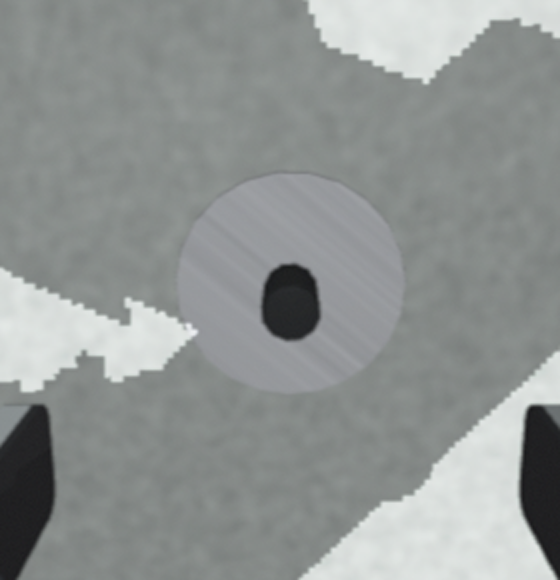

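Run:
```python
from h import *
c=load('w5')
print(ray(c,325.25,240.75,5),ray(c,325.25,256.3,35))
t=np.array([418.5,159.7,121.5]); print(proj(c,t+[0,0,2]),proj(c,t+[-11,-42.7,2]),proj(c,t+[-11,42.7,2]))
```

```text
[416.1343396  162.36994878   5.        ] [417.63576682 162.23502686  35.        ]
[319.42644579 329.53805359] [199.93043888 301.30441063] [438.92351303 301.8760213 ]
```

Call:
step_arm --deltas '[0.004, 0.005, 0.15, 0, 0, 0, -1, 0.004, 0.005, 0.3, 0, 0, 0, -1, 0.004, 0.005, 0.335, 0, 0, 0, -1, 0.004, 0.005, 0.335, 0, 0, 0, 1, 0.004, 0.005, 0.335, 0, 0, 0, 1, 0.004, 0.005, 0.335, 0, 0, 0, 1, 0.004, 0.005, 0.335, 0, 0, 0, 1, 0.004, 0.005, 0.335, 0, 0, 0, 1]' --squeeze 30

```text
clock: 9.45
tool_pos: [417.6, 161.6, 21.9]
orientation: [179.9, 0.1, -180.0]
ft_force: [-3.1, -0.8, 11.1]
finger_gap: 17.2
grasp_force: 29.0
```

Call:
step_arm --deltas '[0, 0, 0, 0, 0, 0, 1, 0, 0, 0, 0, 0, 0, 1, 0, 0, 0, 0, 0, 0, 1, 0, 0, 0, 0, 0, 0, 1, 0, 0, 0, 0, 0, 0, 1]'

```text
clock: 9.95
tool_pos: [417.6, 161.6, 21.9]
orientation: [179.9, 0.1, -180.0]
ft_force: [-0.8, -0.5, 9.7]
finger_gap: 16.9
grasp_force: 29.0
```

Call:
step_arm --deltas '[0, 0, -0.15, 0, 0, 0, 1, 0, 0, -0.3, 0, 0, 0, 1, 0, 0, -0.45, 0, 0, 0, 1, 0, 0, -0.55, 0, 0, 0, 1, -0.08, -0.14, -0.55, 0, 0, 0, 1, -0.16, -0.28, -0.55, 0, 0, 0, 1, -0.24, -0.42, -0.55, 0, 0, 0, 1, -0.32, -0.56, -0.55, 0, 0, 0, 1]'

```text
clock: 10.75
tool_pos: [513.5, -8.5, 186.5]
orientation: [180.0, 0.1, -179.9]
ft_force: [1.1, 0.3, -0.2]
finger_gap: 16.6
grasp_force: 29.8
```

Call:
step_arm --deltas '[-0.08, -0.14, 0, 0, 0, 0, 1, -0.16, -0.28, 0, 0, 0, 0, 1, -0.24, -0.42, 0, 0, 0, 0, 1, -0.31, -0.54, 0, 0, 0, 0, 1, -0.332, -0.575, 0, 0, 0, 0, 1, -0.332, -0.575, 0, 0, 0, 0, 1, -0.332, -0.575, 0.067, 0, 0, 0, 1, -0.332, -0.575, 0.067, 0, 0, 0, 1]'

```text
clock: 11.55
tool_pos: [610.4, -178.2, 163.5]
orientation: [179.9, -0.2, 180.0]
ft_force: [-1.1, 0.5, -0.9]
finger_gap: 17.1
grasp_force: 29.8
```

Run:
```python
from h import *
c=cap('wrist','w6')
o=robot.get_obs(); t=o['tool_pos']; print(o['clock'],t.round(1),o['orientation'].round(2),o['ft_force'].round(1),o['qvel'].round(1))
im=c['pixels'][130:420,180:460,::-1]; cv2.imwrite('pics/cF.png',cv2.resize(im,None,fx=2,fy=2,interpolation=2))
```

```text
11.6 [ 611.1 -178.4  164.9] [ 1.7997e+02 -1.4000e-01 -1.7996e+02] [ 0.5  0.2 -0.9] [ 0.1 -0.9  1.8  0.9 -0.7  0.2]
```

View pics/cF.png

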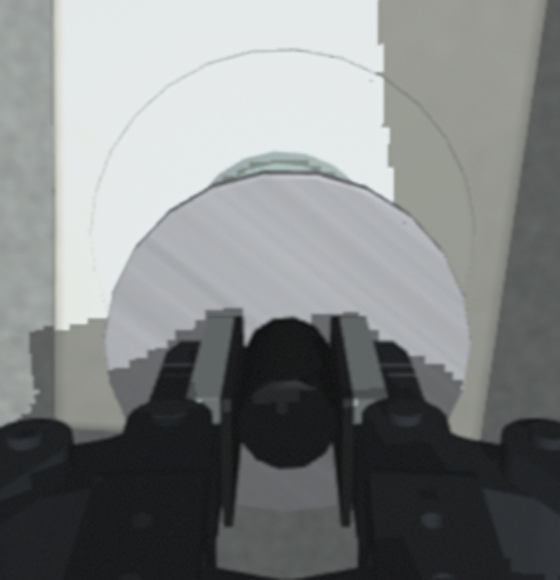

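Run:
```python
from h import *
c=load('w6'); C=lambda x,y:((x+.5)/2-.5+180,(y+.5)/2-.5+130)
zt=164.9-21.5+5
for n,p,z in [('near',(287,173),zt),('L',(106,340),zt),('R',(469,340),zt),('far',(287,511),zt),('plnear',(283,49),63),('plL',(92,230),63),('plR',(474,230),63),('beak near base',(281,152),63)]: print(n,ray(c,*C(*p),z).round(1))
```

```text
near [ 572.5 -177.   148.4]
L [ 606.9 -213.7  148.4]
R [ 606.9 -140.1  148.4]
far [ 646.7 -177.   148.4]
plnear [ 552.4 -178.1   63. ]
plL [ 606.9 -237.1   63. ]
plR [ 606.9 -119.1   63. ]
beak near base [ 582.6 -178.7   63. ]
```

Call:
step_arm --deltas '[-0.003, 0, 0.01, 0, 0, 0, 1, -0.003, 0, 0.018, 0, 0, 0, 1, -0.003, 0, 0.022, 0, 0, 0, 1, -0.003, 0, 0.022, 0, 0, 0, 1, -0.003, 0, 0.022, 0, 0, 0, -1, -0.003, 0, 0.022, 0, 0, 0, -1, -0.003, 0, 0.022, 0, 0, 0, -1, -0.003, 0, 0.022, 0, 0, 0, -1]'

```text
clock: 12.4
tool_pos: [613.3, -179.6, 158.8]
orientation: [-180.0, -0.0, 180.0]
ft_force: [0.7, 0.5, 0.7]
finger_gap: 74.0
grasp_force: 0.0
```

Call:
step_arm --deltas '[0, 0, -0.1, 0, 0, 0, -1, 0, 0, -0.22, 0, 0, 0, -1, 0.15, 0.006, -0.22, 0, 0, 0, -1, 0.3, 0.006, -0.22, 0, 0, 0, -1, 0.45, 0.006, -0.22, 0, 0, 0, -1, 0.607, 0.006, -0.22, 0, 0, 0, -1, 0.607, 0.006, -0.12, 0, 0, 0, -1, 0.607, 0.006, 0, 0, 0, 0, -1]'

```text
clock: 13.2
tool_pos: [431.7, -177.9, 160.7]
orientation: [-180.0, 0.4, -180.0]
ft_force: [1.2, -0.0, -0.2]
finger_gap: 85.5
grasp_force: 0.0
```

Run:
```python
from h import *
c=cap('wrist','w7')
o=robot.get_obs(); t=o['tool_pos']; print(o['clock'],t.round(1),o['qvel'].round(1))
c2=cap('top','top2')
a=cv2.resize(c['pixels'][130:430,150:490],None,fx=1.15,fy=1.15); b=cv2.resize(c2['pixels'][205:280,370:450],None,fx=4.6,fy=4.6,interpolation=2)
print(a.shape,b.shape)
cv2.imwrite('pics/cG.png',np.hstack([a,b])[:,:,::-1])
print(proj(c,(431.5,-177.5,120)))
```

```text
13.25 [ 428.1 -177.2  153.9] [  0.1   0.9   2.3  -0.7 -10.    0.1]
(345, 391, 3) (345, 368, 3)
[321.58338417 283.7774531 ]
```

View pics/cG.png

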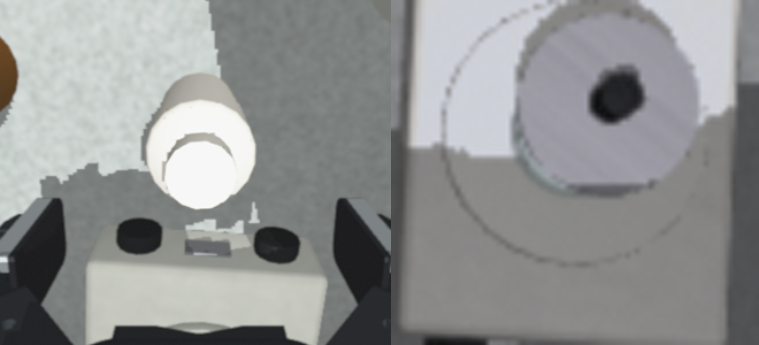

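Run:
```python
from h import *
c=load('top2'); print(ray(c,370+(608.5-391+.5)/4.6-.5,205+100/4.6-.5,143),ray(c,370+(575-391+.5)/4.6-.5,205+(131)/4.6-.5,63))
o=robot.get_obs(); print(o['clock'],o['tool_pos'])
```

```text
[ 615.52464528 -181.2020118   143.        ] [ 612.01642858 -181.46521399   63.        ]
13.3 [ 428.24972241 -177.43605225  155.86513704]
```

Call:
step_arm --deltas '[0, 0, 0.1, 0, 0, 0, -1, 0, 0, 0.2, 0, 0, 0, -1, 0, 0, 0.303, 0, 0, 0, -1, 0, 0, 0.303, 0, 0, 0, -1, 0, 0, 0.303, 0, 0, 0, 1, 0, 0, 0.303, 0, 0, 0, 1, 0, 0, 0.303, 0, 0, 0, 1, 0, 0, 0.303, 0, 0, 0, 1]' --squeeze 40

```text
clock: 14.1
tool_pos: [432.8, -177.7, 70.0]
orientation: [-180.0, 0.2, -180.0]
ft_force: [-1.4, 0.9, 6.2]
finger_gap: 51.1
grasp_force: 40.8
```

Call:
step_arm --deltas '[0, 0, 0, 0, 0, 0, 1, 0, 0, 0, 0, 0, 0, 1, 0, 0, 0, 0, 0, 0, 1, 0, 0, 0, 0, 0, 0, 1]'

```text
clock: 14.5
tool_pos: [432.8, -177.8, 70.0]
orientation: [-180.0, 0.2, -180.0]
ft_force: [-0.7, 1.3, 5.1]
finger_gap: 51.2
grasp_force: 40.8
```

Call:
step_arm --deltas '[0, 0, -0.13, 0, 0, 0, 1, 0, 0, -0.267, 0, 0, 0, 1, -0.086, 0.123, -0.267, 0, 0, 0, 1, -0.172, 0.246, -0.267, 0, 0, 0, 1, -0.258, 0.369, -0.267, 0, 0, 0, 1, -0.344, 0.492, -0.267, 0, 0, 0, 1, -0.43, 0.615, -0.267, 0, 0, 0, 1, -0.516, 0.738, -0.267, 0, 0, 0, 1]'

```text
clock: 15.3
tool_pos: [587.1, 45.5, 149.7]
orientation: [180.0, 0.1, -180.0]
ft_force: [0.9, -0.2, -1.1]
finger_gap: 50.8
grasp_force: 42.9
```

Call:
step_arm --deltas '[-0.08, 0.12, 0, 0, 0, 0, 1, -0.114, 0.163, 0, 0, 0, 0, 1, -0.114, 0.163, 0.09, 0, 0, 0, 1, -0.114, 0.163, 0.177, 0, 0, 0, 1, -0.114, 0.163, 0.177, 0, 0, 0, 1, -0.114, 0.163, 0.177, 0, 0, 0, 1, -0.114, 0.163, 0.177, 0, 0, 0, 1]'

```text
clock: 16.0
tool_pos: [621.4, 92.7, 97.1]
orientation: [180.0, 0.2, -180.0]
ft_force: [-0.5, -0.3, -1.5]
finger_gap: 50.8
grasp_force: 42.9
```

```bash
cat > mat.py <<'E'
from h import *
import sys
# cork pixels by hue, near-edge ellipse fit on convex hull, cast to z=11
c=cap('wrist',sys.argv[1]); o=robot.get_obs(); print(o['clock'],o['tool_pos'].round(1),o['qvel'].round(1))
h=cv2.cvtColor(c['pixels'],cv2.COLOR_RGB2HSV)
m=((h[...,0]>5)&(h[...,0]<22)&(h[...,1]>80)&(h[...,2]>70)).astype('uint8')
m=cv2.morphologyEx(m,cv2.MORPH_OPEN,np.ones((3,3)))
n,l,s,ce=cv2.connectedComponentsWithStats(m)
for i in range(1,n):
    if s[i,4]<300: continue
    p=np.argwhere(l==i)[:,::-1]; hull=cv2.convexHull(p.astype(np.int32))[:,0]
    w=np.array([ray(c,u,v,11)[:2] for u,v in hull])
    best=None; rng=np.random.default_rng(0)   # robust fit of a circle of radius 40
    from scipy.optimize import least_squares
    r=least_squares(lambda q:np.hypot(*(w-q).T)-40,w.mean(0),loss='soft_l1',f_scale=.5)
    e=np.hypot(*(w-r.x).T)-40
    print(s[i],r.x.round(1),len(e),np.abs(e).round(1)[:40])
im=c['pixels'][100:420,120:520,::-1]; cv2.imwrite(f'pics/c{sys.argv[1]}.png',cv2.resize(im,None,fx=1.8,fy=1.8,interpolation=2))
E
python3 mat.py w8
```

```text
16.05 [621.3  92.7  97.1] [ 0.2  0.1 -0.2 -0.1  0.4  0.1]
[ 256  188  137   92 4979] [621.3  94.1] 35 [0.  0.2 0.1 0.1 0.3 0.3 0.1 0.1 0.1 0.1 0.  0.  0.2 0.1 0.1 0.  0.1 0.
 0.  0.  0.1 0.2 0.1 0.  0.1 0.1 0.1 0.  0.2 0.1 0.1 0.  0.1 0.2 0.1]
[ 614  202   26   98 1583] [613.3 302.6] 17 [0.3 0.1 0.  0.  0.1 0.1 0.  0.  0.1 0.3 0.2 0.2 0.  0.2 0.  0.4 0.8]
```

View pics/cw8.png

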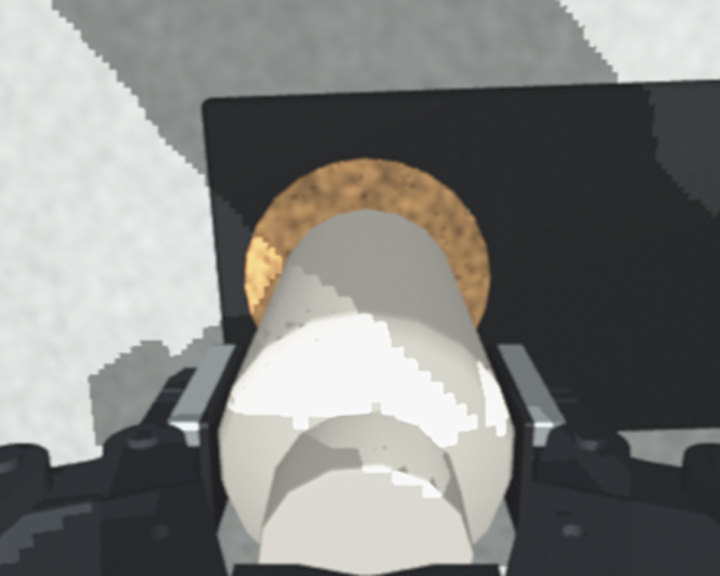

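Run:
```python
from h import *
c=load('w8'); p=ray(c,120+368.5/1.8-.5,100+209.5/1.8-.5,27); print(p+[26,0,0])
```

```text
[620.25815159  94.39864775  27.        ]
```

Call:
step_arm --deltas '[-0.003, 0, 0.03, 0, 0, 0, 1, -0.003, 0, 0.052, 0, 0, 0, 1, -0.003, 0, 0.052, 0, 0, 0, 1, -0.003, 0, 0.052, 0, 0, 0, 1, -0.003, 0, 0.052, 0, 0, 0, -1, -0.003, 0, 0.052, 0, 0, 0, -1, -0.003, 0, 0.052, 0, 0, 0, -1, -0.003, 0, 0.052, 0, 0, 0, -1]'

```text
clock: 16.85
tool_pos: [621.1, 92.5, 79.1]
orientation: [-180.0, -0.0, 180.0]
ft_force: [-0.6, 0.0, -0.9]
finger_gap: 85.5
grasp_force: 0.0
```

Call:
step_arm --deltas '[0, 0, -0.15, 0, 0, 0, -1, 0, 0, -0.3, 0, 0, 0, -1, 0, 0, -0.45, 0, 0, 0, -1, 0.072, -0.143, -0.45, 0, 0, 0, -1, 0.144, -0.286, -0.45, 0, 0, 0, -1, 0.216, -0.429, -0.45, 0, 0, 0, -1, 0.288, -0.572, -0.45, 0, 0, 0, -1, 0.36, -0.715, -0.45, 0, 0, 0, -1]'

```text
clock: 17.65
tool_pos: [512.0, -123.3, 214.5]
orientation: [180.0, 0.0, -180.0]
ft_force: [0.8, -1.9, 0.2]
finger_gap: 85.4
grasp_force: 0.0
```

Call:
step_arm --deltas '[0.072, -0.143, 0, 0, 0, 0, -1, 0.144, -0.286, 0, 0, 0, 0, -1, 0.216, -0.429, 0, 0, 0, 0, -1, 0.288, -0.572, 0, 0, 0, 0, -1, 0.347, -0.676, 0.1, 0, 0, 0, -1, 0.347, -0.676, 0.25, 0, 0, 0, -1, 0.347, -0.676, 0.28, 0, 0, 0, -1, 0.347, -0.676, 0.28, 0, 0, 0, -1]'

```text
clock: 18.45
tool_pos: [408.2, -324.4, 129.4]
orientation: [179.9, -0.2, 180.0]
ft_force: [0.6, 0.5, -0.2]
finger_gap: 85.3
grasp_force: 0.0
```

Run:
```python
from h import *
c=cap('wrist','w9'); o=robot.get_obs(); print(o['clock'],o['tool_pos'].round(1),o['qvel'].round(1))
u,v=proj(c,(409,-324.7,62)).round().astype(int); print(u,v)
g=cv2.cvtColor(c['pixels'],cv2.COLOR_RGB2GRAY); print(g[v-80:v+81:8,u].tolist(), g[v,u-90:u+91:6].tolist())
m=(g<75).astype('uint8'); n,l,s,ce=cv2.connectedComponentsWithStats(m); print(s[l[v,u]],ce[l[v,u]],[ (s[i],ce[i].round(1)) for i in range(1,n) if s[i,4]>800])
```

```text
18.5 [ 409.6 -324.6  131. ] [ 0.7 -1.7  1.6  0.3 -0.2  0.1]
320 269
[101, 38, 59, 59, 59, 56, 55, 56, 54, 52, 53, 53, 53, 51, 52, 35, 127, 125, 125, 209, 209] [209, 211, 214, 217, 213, 121, 53, 53, 52, 52, 51, 53, 54, 53, 52, 53, 54, 52, 53, 52, 53, 52, 52, 53, 53, 210, 211, 202, 206, 207, 209]
[  260   195   118   121 11136] [318.54067888 255.3597342 ] [(array([  260,   195,   118,   121, 11136], dtype=int32), array([318.5, 255.4])), (array([    0,   302,   640,   178, 61012], dtype=int32), array([319.6, 421.7]))]
```

Call:
step_arm --deltas '[0.01, -0.008, 0.1, 0, 0, 0, -1, 0.01, -0.008, 0.2, 0, 0, 0, -1, 0.01, -0.008, 0.287, 0, 0, 0, -1, 0.01, -0.008, 0.287, 0, 0, 0, -1, 0.01, -0.008, 0.287, 0, 0, 0, 1, 0.01, -0.008, 0.287, 0, 0, 0, 1, 0.01, -0.008, 0.287, 0, 0, 0, 1, 0.01, -0.008, 0.287, 0, 0, 0, 1]' --squeeze 40

```text
clock: 19.3
tool_pos: [408.1, -327.4, 46.9]
orientation: [-179.9, 0.2, -179.9]
ft_force: [-0.8, 3.7, 7.9]
finger_gap: 64.8
grasp_force: 44.5
```

Call:
step_arm --deltas '[0, 0, 0, 0, 0, 0, 1, 0, 0, 0, 0, 0, 0, 1, 0, 0, 0, 0, 0, 0, 1]'

```text
clock: 19.6
tool_pos: [408.1, -327.4, 46.9]
orientation: [-179.9, 0.2, -179.9]
ft_force: [-0.3, 3.0, 7.4]
finger_gap: 64.7
grasp_force: 44.5
```

Call:
step_arm --deltas '[0, 0, -0.15, 0, 0, 0, 1, 0, 0, -0.3, 0, 0, 0, 1, 0, 0, -0.43, 0, 0, 0, 1, 0, 0, -0.5, 0, 0, 0, 1, -0.049, 0.149, -0.5, 0, 0, 0, 1, -0.098, 0.298, -0.5, 0, 0, 0, 1, -0.147, 0.447, -0.5, 0, 0, 0, 1, -0.196, 0.596, -0.5, 0, 0, 0, 1]'

```text
clock: 20.4
tool_pos: [465.3, -146.6, 196.0]
orientation: [180.0, 0.2, 180.0]
ft_force: [1.0, -0.5, -2.5]
finger_gap: 64.5
grasp_force: 46.7
```

Call:
step_arm --deltas '[-0.049, 0.142, 0, 0, 0, 0, 1, -0.098, 0.284, 0, 0, 0, 0, 1, -0.147, 0.426, 0, 0, 0, 0, 1, -0.196, 0.568, 0, 0, 0, 0, 1, -0.245, 0.71, 0, 0, 0, 0, 1, -0.294, 0.852, 0, 0, 0, 0, 1, -0.343, 0.994, 0, 0, 0, 0, 1]'

```text
clock: 21.1
tool_pos: [568.1, 152.0, 196.0]
orientation: [179.9, 0.1, -180.0]
ft_force: [0.0, -1.2, -2.0]
finger_gap: 64.2
grasp_force: 46.7
```

Call:
step_arm --deltas '[-0.045, 0.14, 0, 0, 0, 0, 1, -0.09, 0.28, 0, 0, 0, 0, 1, -0.135, 0.42, 0, 0, 0, 0, 1, -0.149, 0.505, 0, 0, 0, 0, 1, -0.149, 0.505, 0.13, 0, 0, 0, 1, -0.149, 0.505, 0.27, 0, 0, 0, 1, -0.149, 0.505, 0.36, 0, 0, 0, 1, -0.149, 0.505, 0.36, 0, 0, 0, 1]'

```text
clock: 21.9
tool_pos: [610.1, 300.0, 82.9]
orientation: [-179.8, -0.3, 180.0]
ft_force: [0.2, -0.8, -3.1]
finger_gap: 65.1
grasp_force: 46.6
```

Call:
step_arm --deltas '[0, 0, 0, 0, 0, 0, 1, 0, 0, 0, 0, 0, 0, 1]'

```text
clock: 22.1
tool_pos: [613.9, 302.3, 89.3]
orientation: [179.9, 0.2, -180.0]
ft_force: [-0.2, 0.0, -1.6]
finger_gap: 64.7
grasp_force: 46.6
```

```bash
python3 mat.py w10
```

```text
22.15 [613.8 302.3  89.2] [-0.2  0.1 -0.6 -0.2  0.2  0.1]
[ 254  189  141   71 5013] [613.9 304. ] 32 [0.4 1.5 0.7 0.6 0.5 0.1 0.  0.  0.2 0.1 0.1 0.  0.1 0.1 0.1 0.  0.  0.2
 0.1 0.  0.1 0.1 0.  0.1 0.1 0.  0.2 0.1 0.1 0.1 0.1 0.3]
[   0  228   30   98 1889] [620.5  95.6] 17 [0.2 0.  0.  0.1 0.  0.1 0.6 5.3 0.7 0.3 0.1 0.1 0.2 0.  0.2 0.2 0.2]
[484 432  36  48 946] [735.7 450.5] 10 [4.4 7.  7.5 8.  6.9 0.2 0.2 2.1 8.8 5.8]
```

View pics/cw10.png

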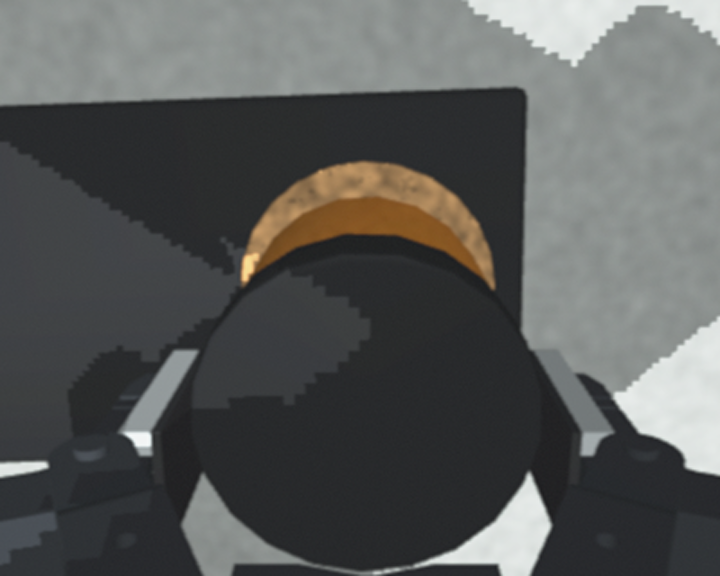

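Run:
```python
from h import *
c=load('w10'); C=lambda x,y:(120+(x+.5)/1.8-.5,100+(y+.5)/1.8-.5)
print(ray(c,*C(368,197),42.3)+[32,0,0],ray(c,*C(368,161),11)+[40,0,0])
print('lid',ray(c,*C(191,420),104.3),ray(c,*C(541,420),104.3))
```

```text
[611.12187369 304.04672665  42.3       ] [613.93910166 304.20486799  11.        ]
lid [609.23389987 271.30667067 104.3       ] [609.29041356 335.51465809 104.3       ]
```

Call:
step_arm --deltas '[-0.009, 0.002, 0.06, 0, 0, 0, 1, -0.009, 0.002, 0.1, 0, 0, 0, 1, -0.009, 0.002, 0.11, 0, 0, 0, 1, -0.009, 0.002, 0.11, 0, 0, 0, 1, -0.009, 0.002, 0.11, 0, 0, 0, -1, -0.009, 0.002, 0.11, 0, 0, 0, -1, -0.009, 0.002, 0.11, 0, 0, 0, -1, -0.009, 0.002, 0.11, 0, 0, 0, -1]'

```text
clock: 22.95
tool_pos: [615.2, 301.9, 53.3]
orientation: [-180.0, -0.0, 180.0]
ft_force: [-0.1, -0.0, 0.7]
finger_gap: 85.5
grasp_force: 0.0
```

Call:
step_arm --deltas '[0, 0, -0.16, 0, 0, 0, -1, 0, 0, -0.33, 0, 0, 0, -1, 0.076, -0.137, -0.33, 0, 0, 0, -1, 0.152, -0.274, -0.33, 0, 0, 0, -1, 0.228, -0.411, -0.33, 0, 0, 0, -1, 0.304, -0.548, -0.33, 0, 0, 0, -1, 0.38, -0.685, -0.33, 0, 0, 0, -1, 0.456, -0.822, -0.33, 0, 0, 0, -1]'

```text
clock: 23.75
tool_pos: [477.2, 53.9, 152.3]
orientation: [180.0, 0.0, -180.0]
ft_force: [0.0, -0.3, -0.4]
finger_gap: 85.4
grasp_force: 0.0
```

Call:
step_arm --deltas '[0.08, -0.14, 0, 0, 0, 0, -1, 0.088, -0.157, 0.05, 0, 0, 0, -1, 0.088, -0.157, 0.14, 0, 0, 0, -1, 0.088, -0.157, 0.14, 0, 0, 0, -1, 0.088, -0.157, 0.14, 0, 0, 0, -1, 0.088, -0.157, 0.14, 0, 0, 0, -1]'

```text
clock: 24.35
tool_pos: [452.8, 8.8, 111.2]
orientation: [180.0, 0.1, -180.0]
ft_force: [0.8, -0.2, 0.6]
finger_gap: 85.3
grasp_force: 0.0
```

Run:
```python
from h import *
c=cap('wrist','w11'); c2=cap('top','top3'); o=robot.get_obs(); print(o['clock'],o['tool_pos'].round(1),o['qvel'].round(1))
print(proj(c,(452,8.5,42)))
a=cv2.resize(c['pixels'][100:360,180:460],None,fx=1.3,fy=1.3,interpolation=2)
b=cv2.resize(c2['pixels'][195:275,160:300],None,fx=3,fy=3,interpolation=2)
d=cv2.resize(c2['pixels'][195:285,365:455],None,fx=3.5,fy=3.5,interpolation=2)
C=np.zeros((600,800,3),'uint8'); C[:338,:364]=a; C[340:580,:420]=b; C[:315,430:745]=d
cv2.imwrite('pics/cH.png',C[:,:,::-1])
```

```text
24.45 [452.8   8.8 111.2] [ 0.  -0.1 -0.3 -0.2  0.3  0. ]
[320.54858706 264.03123358]
```

View pics/cH.png

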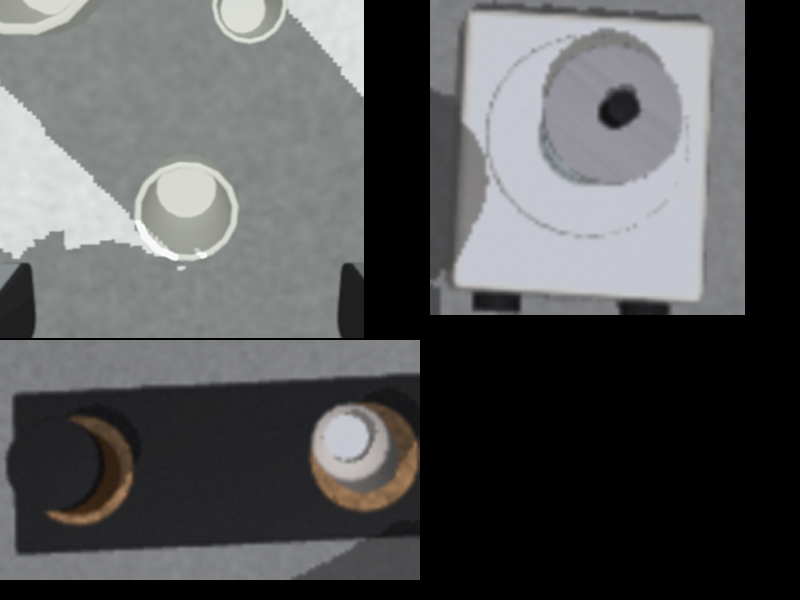

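Run:
```python
from h import *
c=load('top3'); D=lambda x,y:(365+(x-430+.5)/3.5-.5,195+(y+.5)/3.5-.5)
B=lambda x,y:(160+(x+.5)/3-.5,195+(y-340+.5)/3-.5)
for n,p,z in [('disc',D(612.5,114.5),143),('discL',D(543,114),143),('discR',D(682,114),143),('discbot',D(612,184.5),143),('plate',D(588,135.5),63),('knob',D(620,105),173)]: print(n,ray(c,*p,z).round(1))
print('cap',ray(c,*B(349,437),131),'jar',ray(c,*B(54,466),73))
# disc segmentation check: expected outline if cover exactly centred at plate
for q in [(611.7,-181.5,143),(611.7-38,-181.5,143)]: print(proj(c,q))
```

```text
disc [ 613.4 -180.9  143. ]
discL [ 614.1 -143.2  143. ]
discR [ 613.2 -218.6  143. ]
discbot [ 575.2 -179.6  143. ]
plate [ 611.2 -181.8   63. ]
knob [ 614.5 -179.1  173. ]
cap [619.03833392  88.74029583 131.        ] jar [609.15280395 298.30924746  73.        ]
[417.10319229 228.23127139]
[417.65241471 248.11812732]
```

Call:
step_arm --deltas '[0.002, 0, 0.14, 0, 0, 0, -1, 0.002, 0, 0.26, 0, 0, 0, -1, 0.002, 0, 0.294, 0, 0, 0, -1, 0.002, 0, 0.294, 0, 0, 0, 1, 0.002, 0, 0.294, 0, 0, 0, 1, 0.002, 0, 0.294, 0, 0, 0, 1, 0.002, 0, 0.294, 0, 0, 0, 1, 0.002, 0, 0.294, 0, 0, 0, 1]' --squeeze 25

```text
clock: 25.25
tool_pos: [452.7, 8.8, 23.8]
orientation: [179.9, 0.2, -180.0]
ft_force: [-0.6, -0.3, 7.0]
finger_gap: 43.2
grasp_force: 24.9
```

Call:
step_arm --deltas '[0, 0, 0, 0, 0, 0, 1, 0, 0, 0, 0, 0, 0, 1, 0, 0, 0, 0, 0, 0, 1]'

```text
clock: 25.55
tool_pos: [452.7, 8.8, 23.8]
orientation: [179.9, 0.2, -180.0]
ft_force: [-0.9, -0.3, 7.2]
finger_gap: 43.0
grasp_force: 24.9
```

Call:
step_arm --deltas '[0, 0, -0.15, 0, 0, 0, 1, 0, 0, -0.3, 0, 0, 0, 1, 0, 0.15, -0.3, 0, 0, 0, 1, 0, 0.3, -0.3, 0, 0, 0, 1, 0, 0.46, -0.3, 0, 0, 0, 1, 0, 0.63, -0.3, 0, 0, 0, 1, -0.15, 0.63, -0.3, 0, 0, 0, 1, -0.3, 0.63, -0.3, 0, 0, 0, 1]'

```text
clock: 26.35
tool_pos: [541.9, 201.3, 113.9]
orientation: [179.9, 0.1, -179.6]
ft_force: [-0.6, -0.2, 0.5]
finger_gap: 42.7
grasp_force: 26.0
```

Call:
step_arm --deltas '[-0.14, 0, 0, 0, 0, 0, 1, -0.253, 0, 0, 0, 0, 0, 1, -0.253, 0, 0, 0, 0, 0, 1, -0.253, 0, 0.12, 0, 0, 0, 1, -0.253, 0, 0.24, 0, 0, 0, 1, -0.253, 0, 0.24, 0, 0, 0, 1, -0.253, 0, 0.24, 0, 0, 0, 1, -0.253, 0, 0.24, 0, 0, 0, 1]'

```text
clock: 27.15
tool_pos: [618.5, 198.1, 42.6]
orientation: [179.9, 0.2, -180.0]
ft_force: [0.2, 0.1, -0.3]
finger_gap: 43.0
grasp_force: 26.0
```

```bash
python3 mat.py w12
python3 - <<'E'
from h import *
c=load('w12')
# expected crucible foot near edge pixel, for colour scan along column
o=robot.get_obs()['tool_pos']; zb=o[2]-23.8; print('zb',zb)
u,v=proj(c,[o[0]-17,o[1]+1.2,zb]); print(u,v); u=int(round(u))
g=cv2.cvtColor(c['pixels'],cv2.COLOR_RGB2GRAY)
print([(r,int(g[r,u])) for r in range(int(v)-25,int(v)+25,1)])
E
```

```text
27.2 [618.6 198.2  42.7] [-0.  -0.  -0.3 -0.2  0.4 -0. ]
[  467   193   173   169 15212] [613.7 303.3] 37 [1.3 0.1 0.1 0.4 0.2 0.2 0.3 0.2 0.4 0.3 0.1 0.2 0.  0.  0.  0.2 0.2 0.3
 0.3 0.  0.2 0.  0.2 0.  0.1 0.1 0.  0.2 0.1 0.3 0.3 0.2 0.3 0.4 0.3 0.3
 1. ]
[  71  210   54   35 1095] [620.6  86.7] 14 [ 0.7  4.4 10.5 11.2 13.6 12.7  0.   0.5  1.5  2.   2.3  3.5  3.6  0.1]
[  10  215   65   44 1234] [626.5  90.6] 15 [1.3 3.1 8.7 6.8 6.1 5.5 0.3 0.3 0.5 0.8 2.4 2.8 3.8 3.6 0. ]
[ 120  221   61  130 3249] [620.3  94.7] 20 [ 0.1  0.1  0.1  0.2  0.4  0.2  0.1 10.5 11.  11.9  0.8  0.3  0.2  0.2
  0.   0.1  0.1  0.   0.1  0.2]
zb 18.939739126171336
323.5188735068887 261.3909259076233
[(236, 43), (237, 42), (238, 42), (239, 42), (240, 43), (241, 43), (242, 42), (243, 42), (244, 42), (245, 43), (246, 41), (247, 42), (248, 42), (249, 42), (250, 44), (251, 43), (252, 43), (253, 41), (254, 41), (255, 42), (256, 41), (257, 41), (258, 44), (259, 77), (260, 122), (261, 144), (262, 150), (263, 150), (264, 151), (265, 152), (266, 154), (267, 155), (268, 155), (269, 155), (270, 156), (271, 157), (272, 157), (273, 158), (274, 159), (275, 158), (276, 159), (277, 159), (278, 159), (279, 160), (280, 160), (281, 161), (282, 161), (283, 161), (284, 165), (285, 194)]
```

Call:
step_arm --deltas '[0, 0, 0.025, 0, 0, 0, 1, 0, 0, 0.041, 0, 0, 0, 1, 0, 0, 0.041, 0, 0, 0, 1, 0, 0, 0.041, 0, 0, 0, 1, 0, 0, 0.041, 0, 0, 0, -1, 0, 0, 0.041, 0, 0, 0, -1, 0, 0, 0.041, 0, 0, 0, -1, 0, 0, 0.041, 0, 0, 0, -1]'

```text
clock: 28.0
tool_pos: [617.2, 197.2, 27.5]
orientation: [-180.0, -0.0, 180.0]
ft_force: [0.2, -0.1, -0.1]
finger_gap: 85.6
grasp_force: 0.0
```

Call:
step_arm --deltas '[0, 0, -0.15, 0, 0, 0, -1, 0, 0, -0.3, 0, 0, 0, -1, 0, 0, -0.45, 0, 0, 0, -1, 0, 0, -0.6, 0, 0, 0, -1, 0.15, 0, -0.75, 0, 0, 0, -1, 0.3, 0, -0.85, 0, 0, 0, -1, 0.3, 0, -0.85, 0, 0, 0, -1, 0.3, 0, -0.85, 0, 0, 0, -1]'

```text
clock: 28.8
tool_pos: [526.5, 197.7, 285.5]
orientation: [179.8, 0.2, -179.9]
ft_force: [-0.5, -0.8, 0.3]
finger_gap: 85.3
grasp_force: 0.0
```

Run:
```python
from h import *
c=cap('wrist','w13'); o=robot.get_obs(); print(o['clock'],o['tool_pos'].round(1),o['qvel'].round(1))
# bright outline boxes can't be trusted for glare: view enlarged full frame
im=c['pixels'][:,:,::-1]
for n,q in [('mR',(621.3,94.1,11)),('mL',(613.9,304,11)),('mid',(617.6,199,8)),('pl',(612.4,-178.2,63)),('cap',(621.3,94.1,131)),('lid',(613.9,304,73)),('rim',(617.6,199,50))]: print(n,proj(c,q).round(1))
cv2.imwrite('pics/cI.png',cv2.resize(im[80:440],None,fx=1.25,fy=1.25,interpolation=2));
```

```text
28.85 [527.  197.6 283.8] [-0.9  3.1 -0.2 -0.2  0.6  0.5]
mR [228.1 287.3]
mL [416.9 281.1]
mid [322.4 283.2]
pl [-63.9 298.6]
cap [194.1 342.1]
lid [432.2 304.2]
rim [322.4 298.2]
```

View pics/cI.png

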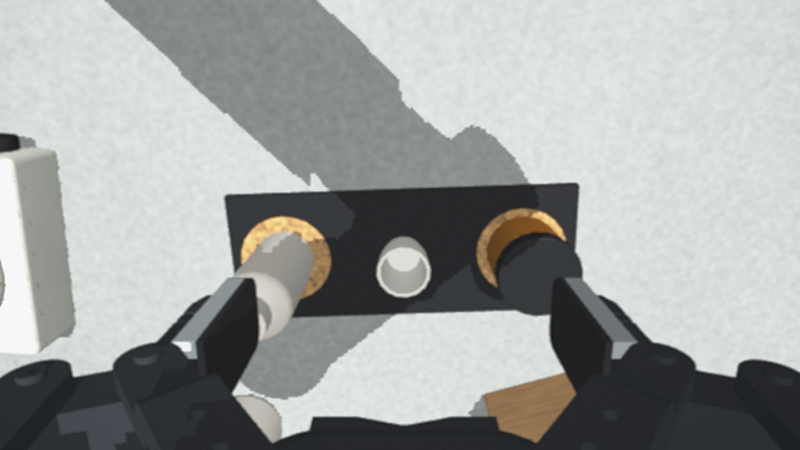

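Run:
```python
from h import *
c=load('w13'); px=c['pixels']
for x in (573.9,577.9,579.9,581.9,583.9): print(x,proj(c,(x,304,11)).round(1))
u=int(round(proj(c,(578,304,11))[0]))
print([(r,px[r,u-1:u+2].mean(0).round().astype(int).tolist()) for r in range(242,266)])
# lid top: dark mask columns/rows
g=cv2.cvtColor(px,cv2.COLOR_RGB2GRAY)
ul=432
print('lidcol',[(r,int(g[r,ul-15])) for r in range(318,340)])
for x in (613.9,610): print(proj(c,(x+np.sqrt(33**2-13**2),304-13,73)))
# bottle near edge
u=int(round(proj(c,(600,94.1,11))[0])); print('bot',u,[(r,px[r,u].tolist()) for r in range(250,280,1)]); 
for x in (581.3,595.3,598.3): print(x,proj(c,(x,94.1,11)).round(1))
```

```text
573.9 [419.3 246.4]
577.9 [419.1 249.9]
579.9 [419.  251.7]
581.9 [418.9 253.5]
583.9 [418.7 255.2]
[(242, [38, 40, 42]), (243, [37, 39, 41]), (244, [37, 39, 41]), (245, [46, 44, 42]), (246, [89, 73, 55]), (247, [143, 113, 78]), (248, [165, 129, 89]), (249, [172, 134, 92]), (250, [175, 136, 93]), (251, [172, 134, 92]), (252, [162, 125, 83]), (253, [139, 99, 58]), (254, [124, 81, 37]), (255, [121, 78, 32]), (256, [121, 78, 32]), (257, [121, 78, 33]), (258, [122, 78, 32]), (259, [122, 78, 32]), (260, [122, 79, 33]), (261, [123, 80, 33]), (262, [124, 80, 34]), (263, [124, 80, 35]), (264, [123, 79, 33]), (265, [124, 80, 34])]
lidcol [(318, 58), (319, 57), (320, 58), (321, 58), (322, 58), (323, 56), (324, 58), (325, 57), (326, 56), (327, 55), (328, 59), (329, 89), (330, 156), (331, 213), (332, 224), (333, 224), (334, 223), (335, 222), (336, 220), (337, 219), (338, 219), (339, 222)]
[416.56674995 332.89293742]
[416.82620449 329.27690296]
bot 227 [(250, [55, 57, 61]), (251, [56, 58, 61]), (252, [92, 79, 68]), (253, [178, 139, 98]), (254, [240, 198, 133]), (255, [245, 216, 142]), (256, [245, 221, 149]), (257, [246, 224, 152]), (258, [245, 221, 150]), (259, [244, 217, 146]), (260, [241, 207, 138]), (261, [233, 192, 128]), (262, [224, 180, 120]), (263, [219, 173, 116]), (264, [219, 177, 125]), (265, [213, 186, 153]), (266, [198, 192, 179]), (267, [195, 194, 185]), (268, [195, 193, 184]), (269, [191, 189, 180]), (270, [181, 179, 170]), (271, [172, 170, 162]), (272, [158, 156, 148]), (273, [152, 150, 143]), (274, [152, 150, 144]), (275, [152, 150, 144]), (276, [151, 150, 143]), (277, [151, 149, 143]), (278, [152, 150, 144]), (279, [151, 150, 142])]
581.3 [225.8 252.8]
595.3 [226.7 265.1]
598.3 [226.8 267.7]
```

Call:
step_arm --deltas '[0, -0.16, 0, 0, 0, 0, -1, 0, -0.32, 0, 0, 0, 0, -1, 0, -0.48, 0, 0, 0, 0, -1, 0, -0.63, 0, 0, 0, 0, -1]'

```text
clock: 29.25
tool_pos: [527.3, 6.3, 280.9]
orientation: [-179.9, -0.2, -180.0]
ft_force: [1.3, 0.2, -0.0]
finger_gap: 85.4
grasp_force: 0.0
```

Call:
step_arm --deltas '[0, -0.16, 0, 0, 0, 0, -1, 0, -0.32, 0, 0, 0, 0, -1, 0, -0.48, 0, 0, 0, 0, -1, 0, -0.63, 0, 0, 0, 0, -1, 0, -0.63, 0, 0, 0, 0, -1, 0, -0.63, 0, 0, 0, 0, -1, 0, -0.63, 0, 0, 0, 0, -1]'

```text
clock: 29.95
tool_pos: [527.4, -180.6, 281.4]
orientation: [180.0, -0.1, 180.0]
ft_force: [-0.1, 0.3, -0.6]
finger_gap: 85.3
grasp_force: 0.0
```

Run:
```python
from h import *
c=cap('wrist','w14'); o=robot.get_obs(); print(o['clock'],o['tool_pos'].round(1),o['qvel'].round(1))
px=c['pixels']; g=cv2.cvtColor(px,cv2.COLOR_RGB2GRAY)
u,v=proj(c,(612.4,-178.2,143)); u=int(u)
for n,q in [('near',(574.4,-178.2,143)),('far',(650.4,-178.2,143)),('L',(612.4,-216.2,143)),('R',(612.4,-140.2,143)),('plnear',(552.4,-178.2,63)),('beakernear',(582.4,-178.2,63)),('rimnear',(582.4,-178.2,138))]: print(n,proj(c,q).round(1))
print('col',u,[(r,int(g[r,u])) for r in range(205,345)])
v=int(v); print('row',v,[(k,int(g[v,k])) for k in list(range(250,285))+list(range(360,400))])
```

```text
30.0 [ 527.5 -180.1  281.9] [ 0.9 -0.8 -0.   0.1 -0.   0.1]
near [324.8 296.6]
far [324.7 385.6]
L [275.4 342.6]
R [374.1 342.5]
plnear [324.4 240.9]
beakernear [324.4 271.5]
rimnear [324.7 303.8]
col 324 [(205, 245), (206, 245), (207, 245), (208, 245), (209, 245), (210, 245), (211, 245), (212, 245), (213, 245), (214, 245), (215, 245), (216, 245), (217, 245), (218, 245), (219, 245), (220, 245), (221, 245), (222, 245), (223, 245), (224, 245), (225, 245), (226, 245), (227, 245), (228, 245), (229, 245), (230, 245), (231, 245), (232, 245), (233, 245), (234, 245), (235, 245), (236, 245), (237, 245), (238, 246), (239, 241), (240, 206), (241, 220), (242, 244), (243, 246), (244, 245), (245, 245), (246, 245), (247, 245), (248, 245), (249, 245), (250, 245), (251, 245), (252, 245), (253, 245), (254, 245), (255, 245), (256, 245), (257, 245), (258, 245), (259, 245), (260, 245), (261, 245), (262, 245), (263, 245), (264, 245), (265, 245), (266, 245), (267, 245), (268, 245), (269, 245), (270, 246), (271, 244), (272, 228), (273, 211), (274, 199), (275, 178), (276, 195), (277, 214), (278, 218), (279, 
[... 985 characters left out ...]
75), (267, 173), (268, 172), (269, 171), (270, 170), (271, 170), (272, 170), (273, 172), (274, 171), (275, 162), (276, 142), (277, 126), (278, 123), (279, 124), (280, 124), (281, 125), (282, 124), (283, 124), (284, 124), (360, 209), (361, 209), (362, 208), (363, 207), (364, 206), (365, 207), (366, 208), (367, 206), (368, 205), (369, 204), (370, 203), (371, 203), (372, 202), (373, 195), (374, 182), (375, 175), (376, 174), (377, 174), (378, 174), (379, 175), (380, 175), (381, 174), (382, 175), (383, 174), (384, 173), (385, 173), (386, 173), (387, 173), (388, 171), (389, 168), (390, 163), (391, 156), (392, 140), (393, 122), (394, 112), (395, 111), (396, 110), (397, 111), (398, 109), (399, 108)]
```

Call:
step_arm --deltas '[-0.15, 0.004, 0, 0, 0, 0, -1, -0.289, 0.004, 0, 0, 0, 0, -1, -0.289, 0.004, 0, 0, 0, 0, -1, -0.289, 0.004, 0.15, 0, 0, 0, -1, -0.289, 0.004, 0.28, 0, 0, 0, -1, -0.289, 0.004, 0.38, 0, 0, 0, -1, -0.289, 0.004, 0.407, 0, 0, 0, -1, -0.289, 0.004, 0.407, 0, 0, 0, -1]'

```text
clock: 30.8
tool_pos: [613.7, -178.6, 159.9]
orientation: [-180.0, -0.1, -179.9]
ft_force: [0.4, 0.5, 1.0]
finger_gap: 85.6
grasp_force: 0.0
```

Call:
step_arm --deltas '[0, 0, 0, 0, 0, 0, 1, 0, 0, 0, 0, 0, 0, 1, 0, 0, 0, 0, 0, 0, 1, 0, 0, 0, 0, 0, 0, 1, 0, 0, 0, 0, 0, 0, 1, 0, 0, 0, 0, 0, 0, 1, 0, 0, 0, 0, 0, 0, 1, 0, 0, 0, 0, 0, 0, 1]' --squeeze 20

```text
clock: 31.6
tool_pos: [614.4, -179.5, 161.5]
orientation: [-180.0, 0.1, -180.0]
ft_force: [-1.7, 1.3, 4.9]
finger_gap: 17.0
grasp_force: 21.3
```

Call:
step_arm --deltas '[0, 0, -0.015, 0, 0, 0, 1, 0, 0, -0.015, 0, 0, 0, 1, 0.008, 0, -0.015, 0, 0, 0, 1, 0.008, 0, -0.015, 0, 0, 0, 1, 0.008, 0, -0.005, 0, 0, 0, 1, 0.008, 0, 0.001, 0, 0, 0, 1, 0.008, 0, 0.001, 0, 0, 0, 1, 0.008, 0, 0.001, 0, 0, 0, 1]'

```text
clock: 32.4
tool_pos: [611.9, -179.7, 161.5]
orientation: [-180.0, 0.1, -180.0]
ft_force: [-1.7, 0.8, 6.2]
finger_gap: 17.2
grasp_force: 21.6
```

Call:
step_arm --deltas '[0, 0, 0, 0, 0, 0, -1, 0, 0, 0, 0, 0, 0, -1, 0, 0, 0, 0, 0, 0, -1, 0, 0, 0, 0, 0, 0, -1, 0, 0, 0, 0, 0, 0, -1, 0, 0, 0, 0, 0, 0, -1]'

```text
clock: 33.0
tool_pos: [611.6, -179.5, 160.3]
orientation: [180.0, -0.0, 180.0]
ft_force: [-0.4, 0.7, -0.5]
finger_gap: 85.1
grasp_force: 0.0
```

Call:
step_arm --deltas '[0, 0, -0.15, 0, 0, 0, -1, 0, 0, -0.3, 0, 0, 0, -1, 0, 0, -0.411, 0, 0, 0, -1, 0.15, 0, -0.411, 0, 0, 0, -1, 0.281, 0, -0.411, 0, 0, 0, -1, 0.281, 0, -0.411, 0, 0, 0, -1, 0.281, 0, -0.411, 0, 0, 0, -1]'

```text
clock: 33.7
tool_pos: [526.9, -179.6, 284.7]
orientation: [-180.0, 0.1, 180.0]
ft_force: [-0.5, -0.6, 0.4]
finger_gap: 85.4
grasp_force: 0.0
```

Run:
```python
from h import *
c=cap('wrist','w15'); o=robot.get_obs(); print(o['clock'],o['tool_pos'].round(1),o['qvel'].round(1))
px=c['pixels']; g=cv2.cvtColor(px,cv2.COLOR_RGB2GRAY)
u,v=proj(c,(612.4,-178.2,143)); u=int(u)
for n,q in [('near',(574.4,-178.2,143)),('nearlow',(574.4,-178.2,138)),('L',(612.4,-216.2,143)),('R',(612.4,-140.2,143)),('plnear',(552.4,-178.2,63)),('beakernear',(582.4,-178.2,63))]: print(n,proj(c,q).round(1))
print('col',u,[(r,int(g[r,u])) for r in list(range(236,246))+list(range(266,282))+list(range(288,304))])
v=int(v); print('row',v,[(k,int(g[v,k])) for k in list(range(268,285))+list(range(366,384))])
```

```text
33.75 [ 527.6 -179.6  284.3] [ 0.1  1.6  0.7 -0.   0.  -0. ]
near [323.5 294.8]
nearlow [323.5 292.2]
L [274.7 340.2]
R [372.2 340.2]
plnear [323.4 239.6]
beakernear [323.4 269.9]
col 323 [(236, 245), (237, 244), (238, 232), (239, 207), (240, 231), (241, 245), (242, 246), (243, 245), (244, 245), (245, 245), (266, 245), (267, 245), (268, 245), (269, 244), (270, 233), (271, 215), (272, 197), (273, 173), (274, 184), (275, 213), (276, 218), (277, 218), (278, 218), (279, 217), (280, 218), (281, 218), (288, 218), (289, 218), (290, 219), (291, 215), (292, 186), (293, 119), (294, 99), (295, 120), (296, 126), (297, 124), (298, 124), (299, 121), (300, 121), (301, 121), (302, 122), (303, 122)]
row 340 [(268, 172), (269, 171), (270, 171), (271, 171), (272, 172), (273, 171), (274, 170), (275, 152), (276, 130), (277, 123), (278, 125), (279, 125), (280, 124), (281, 124), (282, 124), (283, 124), (284, 125), (366, 205), (367, 207), (368, 208), (369, 208), (370, 205), (371, 193), (372, 179), (373, 174), (374, 173), (375, 174), (376, 174), (377, 175), (378, 174), (379, 174), (380, 174), (381, 174), (382, 173), (383, 174)]
```

The cover is now centred to within about 0.5 mm. Everything is standing free of the arm, so I'm handing it in.

```bash
python3 -c "
from rig import robot
print(robot.job_done())"
```

```text
the job is handed in; nothing more can be done
None
```

The job is handed in at about 34 s: by the camera checks the beaker, cover, bottle, jar and middle-sized crucible stand within about 1 mm of where you asked, with the cover regripped once to take out a 2.5 mm offset, and the wash bottle was left alone; no verdict was returned.

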